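# Clear the bearing face and bring the spread circlip down to its groove

### The arm

A 7-joint arm with a two-finger parallel gripper is mounted at the origin on the work surface. World frame = base frame: x ahead of the robot, y to its left, z up, the work surface at z = 0. Lengths are in m, angles in rad, forces in N, time in s.
With the tool pointing down it reaches from about 0.4 to 0.85 m from the base axis. Payload 10.4 kg.
Tool frame: the origin (TCP) lies midway between the tips of the shut fingers; the grasp point (between the pads) lies 19 mm behind it (r.grasp_offset is the distance from the TCP to the grasp point, in m); x points along the fingers, y is the direction in which the jaws open and shut, and the axes are right-handed (so a half turn about x gives the same grasp; the last joint's range is limited). The gripper opens to 87 mm and grips with 3 to 60 N. Pads are 19 mm wide; open, the fingers measure 117 mm over their backs; the gripper's body (75 mm by 190 mm) begins 51 mm behind the grasp point.
Start: joints at [1.244, 0.332, -0.065, 1.46, 0.022, 1.35, -0.088], TCP at [0.187, -0.596, 0.223] pointing down, gripper open.
Joint ranges: [-2.6, 2.6], [-0.5, 2.12], [-1.47, 1.34], [0.16, 2.42], [-1.27, 4.41], [0.06, 2.06], [-2.6, 2.6]. Speed limits (rad/s): [2.22, 2.22, 2.79, 2.79, 3.14, 3.14, 3.14].

### API

Orientations are given as a unit quaternion [x, y, z, w].
In Python, from bench import r, vision, close_job gives the robot as it stands. The module is installed in compiled form; this text tells all that it offers.
- The arm moves only by the shell command python3 -m pendant 'ROWS' [OPENING] [FORCE]. ROWS is text: rows parted by semicolons, each of 6 numbers parted by spaces: the shift along the tool's x, y, z in units of 0.25 m (1.0 is 0.25 m), then the turn, a rotation vector about the tool's x, y, z in units of 1.5 rad (1.0 is 1.5 rad). A call has 1 to 8 rows; each row is the pose to reach, as a shift and turn from the pose commanded when the call began, along the tool's axes at that moment; what a row does not reach only later rows make up. A row lasts 1/10 s, in which the tool goes at most 50 mm and 8.59 degrees, less where a joint would pass 70% of its speed; a pose out of reach is approached as far as the arm can. A call with a number of a shift or a turn outside -1 to 1 is refused whole. A call with a gripper value outside its range is refused whole. OPENING is the gripper command: -1 is shut, 1 is fully open, values between are in proportion, set as the call begins (- or left out, the last holds). The fingers move at their own pace and stop on an object; FORCE is the grip in N (left out, the last holds). Time passes only in rows, so rows that repeat a pose let the fingers close. It gives the time, the measured TCP pose, the force and the opening at its end, in the units of the state.
- r.read_state(): the state, without advancing time (a new reading comes with each control period).
- vision.camera(name): name is "scene" or "top" or "wrist"; returns (picture, depth): 420x560x3 uint8, blue, green, red; 420x560 float32, m along the optical axis (not along the pixel's ray), 0 where there is no reading.
- vision.get_calibration(name): a dict with "camera_matrix" (3x3 intrinsics, pixels), "k1" (the pictures are not rectified: a ray, as slopes to the right and down, at radius r is drawn at 1 + k1 r^2 times it, then the intrinsics apply), "rvec" (rotation vector, rad) and "tvec" (3), from world to camera coordinates, as OpenCV has them. Camera axes: x right, y down, z forward; pixel columns grow to the right and rows downward; lengths in m; the calibration is good to about 2 mm. A picture is of the moment at which its call begins: read the wrist's pose just before it. get_calibration takes no time and is no camera call; for the wrist camera it gives the pose at the moment of the call.
- close_job(): hands the job in, once; it reports no verdict.
The state is a dict: "time": time; "joint_positions": joint angles; "joint_vel": joint speeds; "joint_torque": joint torques, N m; "ee_pos": TCP position; "eef_rot": TCP orientation; "ft_force": force on the tool from outside, world axes, zero at the start; "torque": the same for the moment, N m; "width": finger opening in m.
Only numpy, scipy, OpenCV 4.12 (cv2) and the standard library are available. Lean on these libraries where they do the work, as an engineer would, in place of code of your own. Each camera call takes 0.05 s, during which the arm holds its last target. There are 200 camera calls.

### The job

Pick the two lumps of limescale off the top of the pump's bearing bracket and put them in the black scrap tub. Then take the circlip pliers from the green tray (the circlip already sits on their bent tips), squeeze the handles fully so that the ring is spread, pass it over the end of the upright shaft and lower it until it lies lightly on the bearing, level with the groove in the shaft. Finish there, still holding the pliers squeezed with the ring spread and level around the shaft; leave the float valve, the spanner and the grease tin where they are.

Things in the scene. Friction and masses are not known exactly. Their poses are not given: they have to be found in the camera images.
- pump: Green cast bearing bracket of a pump, fixed, upright: flange 160 mm across, 14 mm high; barrel 114 mm across up to a flat top 72 mm above the bench, where a steel bearing 85 mm across is let in flush; from its middle a steel shaft end, 45 mm in diameter, rises 36 mm more, its last 10 mm tapering to 36 mm. Origin: centre of the underside; the shaft is its z axis.
- groove (a point): Point on the shaft's axis at mid height of the circlip groove: the groove (42.5 mm in diameter, 4 mm high) starts right on the bearing's face, so this point is 2 mm above the face and 74 mm above the bench.
- shaft_end (a point): Centre of the shaft's upper end, 108 mm above the bench.
- lump_a: Chalky lump of limescale, about 26 x 20 x 18 mm (x, y, z), 30 g, lying on top of the bracket beside the shaft; origin: centre of its underside; x is its longer direction, which points roughly at the shaft. The other one is alike.
- lump_b: The second lump, as the first, a quarter turn round the shaft from it.
- tub: Open black scrap tub, fixed, 160 x 170 x 70 mm (x, y, z), wall and floor 5 mm; origin: centre of the underside.
- tray: Open green tool tray, fixed, 82 x 240 x 50 mm (x, y, z), wall 4 mm, a few fittings up to 26 mm high at its two ends; origin: centre of the underside. The pliers lie across the two long rims.
- pliers: External circlip pliers, steel with orange grips, 0.23 kg, lying flat across the tray's long rims. Origin: on the pivot at mid thickness, 57 mm above the bench at the start; x points to the tips, y to the left half, z up; the frame stays midway between the halves. The tips, 52 mm ahead of the pivot, bend straight down through the eyes of the circlip, which hangs level there and stays on them.
- grip (a point): Midway between the grips, 75 mm behind the pivot, over the tray: grip here from above, closing along the pliers' y. Grips: 12 mm wide, 14 mm thick, x = -26 to -136 mm; over their outsides here 65 mm at rest, 34 mm and parallel at the stop. Spring: 3 N to start, 12 N at the stop; 40 N holds it squeezed. Closing fingers carry the grips back: the pivot ends 2 to 5 mm farther ahead of the fingers.
- ring_mid (a point): Centre of the circlip's opening, 73 mm ahead of the pivot and 20 mm below the pliers' mid plane (the circlip's mid plane). The circlip is 3 mm thick, about 55 mm across outside; its opening is 42.5 mm across at rest, so that it does not pass the shaft, and about 48.7 mm with the pliers squeezed to the stop. Let go, it springs back.
- pliers_left (a joint): Squeeze of the pliers' left half about the pivot: 0 at rest, 0.20 rad at the stop, to 0.21 under a firm grip (the right half moves alike). Squeezing the grips spreads the tips.
- float_valve: Float valve lying at the far side of the bench: white ball 100 mm across on a brass rod with a brass valve body, about 330 mm long along y; origin: on the bench below the rod. Not to be disturbed.
- spanner: Steel spanner, 200 mm long, lying on the bench; origin near its middle. Not to be disturbed.
- grease_tin: Plain tin, 64 mm in diameter and 65 mm high; origin: centre of its underside. Not to be disturbed.

How it is judged:
By the outcome, as a careful person would: the job done as asked, in the order asked, and still so for the second after the job is handed in, while the arm keeps its last pose, push and grip.
It also fails if it takes over 67 s, if anything falls off the work surface, if the arm or the gripper's body presses on something with over 40 N, if the wrist force passes 120 N, or if a joint passes its speed limit or range.

## Working session

There is one attempt and no reset: what is moved stays moved. The work goes in short steps, Python scripts to look and compute and a shell command to move; the robot and the scene stay as the last step left them, time stands still between calls to the robot, and variables do not carry over. Pictures are saved under pics/ and viewed, about 8 in all and at most 12, crops included, and the job is handed in when it is done.

```bash
ls; mkdir -p pics
cat > h.py <<'E'
import numpy as np, cv2
from bench import r, vision
from scipy.spatial.transform import Rotation as R
def cal(n):
    c=vision.get_calibration(n); K=np.array(c["camera_matrix"]); Rm=cv2.Rodrigues(np.array(c["rvec"],float))[0]; t=np.array(c["tvec"],float).ravel()
    return K,float(c["k1"]),Rm,t
def ray(c,px):
    K,k1,Rm,t=c; px=np.atleast_2d(np.array(px,float))
    d=np.c_[(px[:,0]-K[0,2])/K[0,0],(px[:,1]-K[1,2])/K[1,1]]; u=d.copy()
    for _ in range(20): u=d/(1+k1*(u**2).sum(1,keepdims=True))
    return np.c_[u,np.ones(len(u))]
def onplane(c,px,z):
    K,k1,Rm,t=c; d=ray(c,px)@Rm; o=-Rm.T@t
    return o+d*((z-o[2])/d[:,2])[:,None]
def cloud(c,dep):
    K,k1,Rm,t=c; v,u=np.mgrid[:dep.shape[0],:dep.shape[1]]
    p=ray(c,np.c_[u.ravel(),v.ravel()])*dep.reshape(-1,1)
    return ((p-t)@Rm).reshape(*dep.shape,3)
def proj(c,P):
    K,k1,Rm,t=c; p=np.atleast_2d(P)@Rm.T+t; s=p[:,:2]/p[:,2:]; s=s*(1+k1*(s**2).sum(1,keepdims=True))
    return s*[K[0,0],K[1,1]]+[K[0,2],K[1,2]]
def snap(n,name):
    c=cal(n); im,d=vision.camera(n); cv2.imwrite(f"pics/{name}.png",im); np.save(f"pics/{name}.npy",d); 
    np.savez(f"pics/{name}_c.npz",K=c[0],k1=c[1],R=c[2],t=c[3]); return c,im,d
def load(name):
    z=np.load(f"pics/{name}_c.npz"); return (z["K"],float(z["k1"]),z["R"],z["t"]),cv2.imread(f"pics/{name}.png"),np.load(f"pics/{name}.npy")
def rows(target,quat=None):
    """shift/turn in pendant units from measured pose to target TCP pose"""
    s=r.read_state(); T=R.from_quat(s["eef_rot"]); d=T.inv().apply(np.array(target)-s["ee_pos"])/0.25
    w=np.zeros(3) if quat is None else (T.inv()*R.from_quat(quat)).as_rotvec()/1.5
    return np.round(np.r_[d,w],4)
E
python3 - <<'E'
from h import *
s=r.read_state()
for k in s: print(k,np.round(s[k],4))
print(r.grasp_offset, R.from_quat(s["eef_rot"]).as_matrix().round(3))
for n in ("top","scene"):
    c,im,d=snap(n,n+"0"); print(n,c[0].round(1).tolist(),c[1],(-c[2].T@c[3]).round(3),c[2].round(2).tolist())
E
```

```text
pics
time 0.0
joint_positions [ 1.2444  0.3329 -0.0647  1.4609  0.0216  1.3499 -0.0885]
joint_vel [-0.0019 -0.0002 -0.0002  0.0004  0.0016 -0.0021 -0.0023]
joint_torque [-1.00000e-04 -6.23256e+01  2.47000e-02 -3.89907e+01 -6.13000e-02
  3.95000e-02  1.00000e-04]
ee_pos [ 0.1868 -0.596   0.2218]
eef_rot [-0.6989 -0.1075  0.6991 -0.1065]
ft_force [-0.6966  0.0989  0.1558]
torque [ 0.0006  0.0363 -0.0027]
width 0.087
0.0187 [[-0.     0.299 -0.954]
 [ 0.001 -0.954 -0.299]
 [-1.    -0.001  0.   ]]
top [[517.5, 0.0, 284.6], [0.0, 517.5, 208.2], [0.0, 0.0, 1.0]] -0.1926288232511263 [ 0.421 -0.048  1.188] [[0.02, -1.0, -0.01], [-0.99, -0.02, -0.16], [0.16, 0.02, -0.99]]
scene [[540.9, 0.0, 280.9], [0.0, 540.9, 213.1], [0.0, 0.0, 1.0]] 0.018501921484156754 [1.298 0.111 1.047] [[-0.22, 0.97, 0.01], [0.76, 0.18, -0.62], [-0.6, -0.13, -0.79]]
```

View top.

View pics/top0.png

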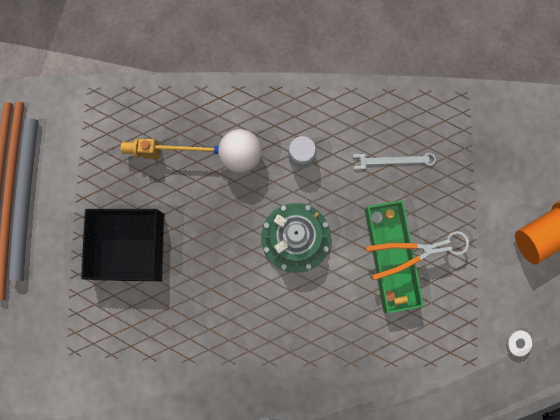

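View pics/scene0.png

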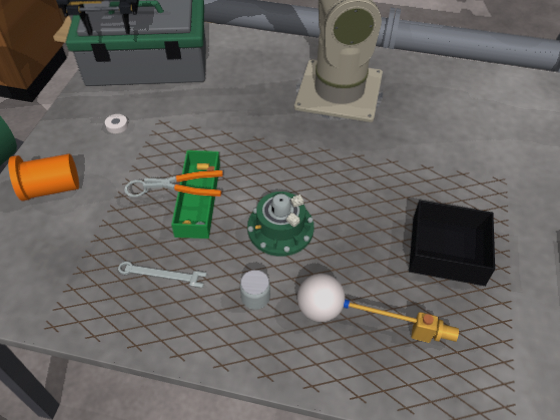

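Run:
```python
from h import *
outs=[]
for n in ("top0","scene0"):
    c,im,d=load(n); P=cloud(c,d); hsv=cv2.cvtColor(im,cv2.COLOR_BGR2HSV)
    # depth scatter check on bench
    b=P[300:330,200:230] if n=="top0" else P[330:345,150:180]; print(n,"bench z",np.median(b[...,2]),b[...,2].std())
    reg=(P[...,0]>.25)&(P[...,0]<.8)&(abs(P[...,1])<.6)
    org=cv2.inRange(hsv,(5,170,120),(18,255,255))>0
    gr=cv2.inRange(hsv,(55,150,60),(75,255,255))>0
    tanl=cv2.inRange(hsv,(12,20,150),(35,110,255))>0
    top=(P[...,2]>.098)&(P[...,2]<.125)&reg
    for nm,m in (("orange",org&reg&(P[...,2]>.04)),("green",gr&reg),("tan",tanl&reg&(P[...,2]>.06)),("shaft",top)):
        nn,l,st,ce=cv2.connectedComponentsWithStats(m.astype(np.uint8))
        for i in range(1,nn):
            if st[i,4]>25: print(nm,st[i].tolist(),ce[i].round(1),np.median(P[l==i],axis=0).round(4))
c,im,d=load("top0"); a=im[190:290,225:345]; b=im[190:320,355:475]
c,im2,d=load("scene0"); e=im2[180:260,240:325]; f=im2[140:245,120:230]
rs=lambda x:cv2.resize(x,(400,300),interpolation=cv2.INTER_CUBIC)
cv2.imwrite("pics/crops.png",np.vstack([np.hstack([rs(a),rs(b)]),np.hstack([rs(e),rs(f)])]))
```

```text
top0 bench z 0.001085097522232349 0.07901994146403014
orange [519, 223, 22, 33, 293] [532.6 235.2] [ 0.5481 -0.5892  0.085 ]
orange [366, 243, 51, 8, 262] [391.4 245.9] [ 0.5204 -0.265   0.0651]
orange [372, 256, 48, 24, 267] [396.3 268.3] [ 0.4703 -0.2765  0.065 ]
green [389, 250, 19, 15, 141] [398.2 256.4] [ 0.5026 -0.2936  0.0053]
green [386, 269, 37, 44, 281] [408.6 299.2] [ 0.4001 -0.3211  0.0099]
green [382, 274, 30, 21, 245] [397.9 280.7] [ 0.4477 -0.293   0.0053]
tan [274, 215, 13, 11, 79] [279.5 220.3] [ 0.5701 -0.0186  0.0914]
tan [275, 241, 12, 12, 82] [280.6 246.4] [ 0.5143 -0.0236  0.091 ]
shaft [228, 136, 20, 18, 176] [237.8 144.7] [0.7334 0.0745 0.0997]
shaft [286, 223, 21, 21, 344] [295.7 233.2] [ 0.5408 -0.0549  0.1079]
scene0 bench z 0.001161862333013223 0.04929649043311408
orange [56, 154, 19, 36, 401] [ 64.5 174. ] [ 0.5581 -0.5874  0.0748]
orange [176, 171, 46, 11, 269] [198.2 175.3] [ 0.4731 -0.2777  0.0631]
orange [175, 185, 46, 11, 274] [197.2 190.7] [ 0.523  -0.262   0.0634]
green [183, 151, 36, 23, 544] [199.9 159.9] [ 0.3897 -0.3085  0.0317]
green [184, 178, 33, 11, 274] [202.4 182.8] [ 0.4534 -0.2802  0.0059]
green [172, 192, 43, 46, 1477] [192.6 215.4] [ 0.5595 -0.2677  0.0088]
tan [292, 195, 11, 11, 60] [297.  200.2] [ 0.5176 -0.0218  0.0889]
tan [287, 214, 12, 12, 66] [292.8 219.3] [ 0.5741 -0.0198  0.0897]
shaft [271, 195, 20, 17, 251] [280.1 202.7] [ 0.548  -0.0548  0.1075]
shaft [313, 279, 18, 18, 154] [321.6 286.4] [0.7342 0.0742 0.0997]
```

View pics/crops.png

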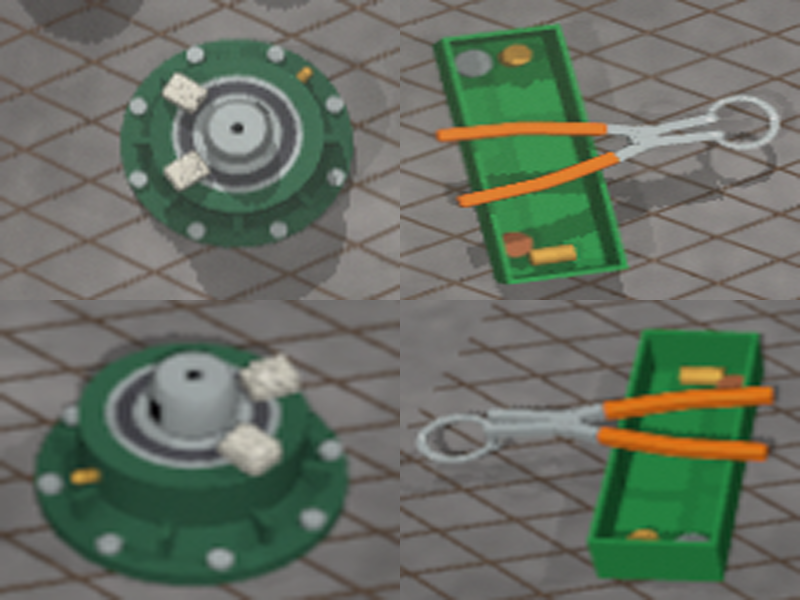

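```bash
python3 -m pendant '0 -.85 -1 0 0 0;0 -.85 -1 0 0 0;0 -.85 -1 0 0 0;0 -.85 -1 0 0 0;0 -.85 -1 0 0 0;0 -.85 -1 0 0 0;0 -.85 -1 0 0 0' 1 20
python3 -m pendant '0 -.85 -1 -.1 0 0;0 -.85 -1 -.2 0 0;0 -.85 -1 -.3 0 0;0 -.85 -1 -.4 0 0;0 -.85 -1 -.426 0 0;0 -.85 -1 -.426 0 0;0 -.85 -1 -.426 0 0;0 -.85 -1 -.426 0 0'
python3 - <<'E'
from h import *
s=r.read_state(); c,im,d=snap("wrist","w1"); print(s["time"],s["ee_pos"],R.from_quat(s["eef_rot"]).as_matrix().round(3),s["ft_force"],(-c[2].T@c[3]).round(4),c[2][2].round(2),proj(c,[[.544,-.055,.108],[.57,-.019,.09],[.516,-.022,.09]]).round(0))
E
```

```text
time: 0.8
ee_pos: [0.3639, -0.315, 0.2226]
eef_rot: [0.699, 0.109, -0.699, 0.108]
ft_force: [0.8, 0.2, -0.1]
width: 0.0871
time: 1.6
ee_pos: [0.538, -0.0363, 0.2222]
eef_rot: [0.629, 0.324, -0.629, 0.322]
ft_force: [0.1, -0.4, -0.1]
width: 0.087
1.6 [ 0.53803317 -0.03632269  0.22217365] [[-0.     0.813 -0.582]
 [ 0.002 -0.582 -0.813]
 [-1.    -0.001 -0.002]] [ 0.06056891 -0.37478211 -0.06215698] [0.5828 0.0245 0.385 ] [-0.16 -0.23 -0.96] [[295. 215.]
 [295. 161.]
 [249. 198.]]
```

View pics/w1.png

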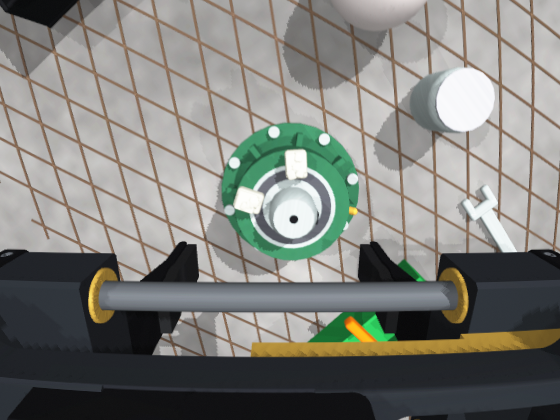

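Run:
```python
from h import *
c,im,d=load("w1"); P=cloud(c,d); hsv=cv2.cvtColor(im,cv2.COLOR_BGR2HSV)
print(c[0][0,0])
roi=np.zeros(d.shape,bool); roi[110:265,215:365]=1
print([np.percentile(P[roi][:,2],q).round(4) for q in (5,50,90,99)])
m=roi&(P[...,2]>.083)&(P[...,2]<.097)
for nm,mm in (("lump",m),("shaft",roi&(P[...,2]>.103)&(P[...,2]<.115))):
    nn,l,st,ce=cv2.connectedComponentsWithStats(mm.astype(np.uint8),connectivity=4)
    for i in range(1,nn):
        if st[i,4]<60: continue
        v,u=np.nonzero(l==i); z=np.median(P[v,u,2]); W=onplane(c,np.c_[u,v],z)[:,:2]
        rc=cv2.minAreaRect((W*1000).astype(np.float32)); print(nm,st[i].tolist(),hsv[l==i].mean(0).round(),"z",z.round(4),"cen",W.mean(0).round(4),"rect",np.round(rc,1) if 0 else rc)
# hole at shaft top
g=hsv[...,2]; hm=roi&(g<40); nn,l,st,ce=cv2.connectedComponentsWithStats(hm.astype(np.uint8))
for i in range(1,nn):
    if 8<st[i,4]<300: print("dark",st[i].tolist(),onplane(c,ce[i],.108).round(4))
```

```text
330.6279098192658
[np.float64(-0.0002), np.float64(0.0205), np.float64(0.0914), np.float64(0.11)]
lump [284, 149, 23, 30, 610] [ 31.   6. 242.] z 0.0906 cen [ 0.569  -0.0204] rect ((568.9949951171875, -20.62350845336914), (25.96730613708496, 19.444570541381836), 58.474945068359375)
lump [233, 187, 31, 26, 573] [ 30.   7. 245.] z 0.0902 cen [ 0.5138 -0.0229] rect ((513.7380981445312, -23.058107376098633), (20.66486167907715, 25.379186630249023), 35.37238693237305)
lump [269, 187, 44, 20, 140] [ 89.  15. 182.] z 0.0907 cen [ 0.5494 -0.0391] rect ((548.140869140625, -41.15534973144531), (14.839398384094238, 40.3370246887207), 64.0135726928711)
shaft [270, 194, 46, 44, 1524] [ 90.   8. 230.] z 0.1084 cen [ 0.5416 -0.0545] rect ((541.5231323242188, -54.811668395996094), (39.51716232299805, 39.46522521972656), 46.07942199707031)
dark [291, 217, 6, 6, 29] [[ 0.5404 -0.0576  0.108 ]]
dark [359, 245, 6, 20, 103] [[ 0.5718 -0.1226  0.108 ]]
```

```bash
python3 -m pendant '0 .064 -.123 -.048 0 0;.1 .064 -.123 -.048 0 0;.3 .064 -.123 -.048 0 0;.45 .064 -.123 -.048 0 0;.55 .064 -.123 -.048 0 0;.585 .064 -.123 -.048 0 0;.585 .064 -.123 -.048 0 0;.585 .064 -.123 -.048 0 0' .15 15
python3 -m pendant '0 0 0 0 0 0;0 0 0 0 0 0;0 0 0 0 0 0;0 0 0 0 0 0;0 0 0 0 0 0' -1 15
python3 -m pendant '-.05 0 0 0 0 0;-.2 0 0 0 0 0;-.4 0 0 0 0 0;-.48 0 0 0 0 0;-.48 0 0 0 0 0'
python3 - <<'E'
from h import *
c,im,d=load("top0"); 
dark=(im.max(2)<60).astype(np.uint8); nn,l,st,ce=cv2.connectedComponentsWithStats(dark)
for i in range(1,nn):
    if st[i,4]>1500: 
        print(st[i],ce[i]); v,u=np.nonzero(l==i); W=onplane(c,np.c_[u,v],.07); print(cv2.minAreaRect((W[:,:2]*1000).astype(np.float32)))
s=r.read_state(); print(s["ee_pos"],R.from_quat(s["eef_rot"]).as_matrix().round(3).tolist(),s["width"])
E
```

```text
time: 2.45
ee_pos: [0.5687, -0.0263, 0.0777]
eef_rot: [0.619, 0.343, -0.618, 0.344]
ft_force: [-0.6, 0.6, -0.1]
width: 0.0501
time: 2.95
ee_pos: [0.568, -0.0258, 0.0765]
eef_rot: [0.618, 0.344, -0.618, 0.344]
ft_force: [-0.8, -0.3, 1.8]
width: 0.0198
time: 3.45
ee_pos: [0.5699, -0.0254, 0.2009]
eef_rot: [0.62, 0.342, -0.616, 0.345]
ft_force: [0.6, -0.5, -1.4]
width: 0.0201
[  82  209   83   73 5739] [122.83272347 244.58058895]
((511.96429443359375, 329.58392333984375), (159.23080444335938, 188.19203186035156), 0.978916347026825)
[ 0.56986517 -0.02544666  0.20093217] [[0.007, 0.849, -0.528], [-0.001, -0.528, -0.849], [-1.0, 0.006, -0.003]] 0.02007935922680392
```

```bash
python3 -m pendant '0 -.41 -.53 0 0 0;0 -.41 -.53 0 0 0;0 -.41 -.53 0 0 0;0 -.41 -.53 0 0 0'
python3 -m pendant '0 -.41 -.53 0 0 0;0 -.41 -.53 0 0 0;0 -.41 -.53 0 0 0;0 -.41 -.53 0 0 0;.2 -.41 -.53 0 0 0;.4 -.41 -.53 0 0 0;.6 -.41 -.53 0 0 0;.64 -.41 -.53 0 0 0'
python3 -m pendant '0 0 0 0 0 0;0 0 0 0 0 0;0 0 0 0 0 0;0 0 0 0 0 0' .05 15
python3 -m pendant '-.2 0 0 0 0 0;-.4 0 0 0 0 0;-.6 0 0 0 0 0;-.6 0 0 0 0 0'
python3 -m pendant '0 .538 1 -.1 0 0;0 .538 1 -.2 0 0;0 .538 1 -.3 0 0;0 .538 1 -.4 0 0;0 .538 1 -.5 0 0;0 .538 1 -.6 0 0;0 .538 1 -.7 0 0;0 .538 1 -.783 0 0'
python3 -m pendant '0 0 0 0 0 0;0 0 0 0 0 0;0 0 0 0 0 0'
python3 - <<'E'
from h import *
s=r.read_state(); print(s["ee_pos"],R.from_quat(s["eef_rot"]).as_matrix().round(3).tolist())
a=np.deg2rad(35.4); y=np.array([np.cos(a),np.sin(a),0]); x=np.array([0,0,-1.]); 
print(rows([.5137,-.0231,.0755],R.from_matrix(np.c_[x,y,np.cross(x,y)]).as_quat()))
E
```

```text
time: 3.85
ee_pos: [0.5488, 0.147, 0.1964]
eef_rot: [0.617, 0.346, -0.617, 0.345]
ft_force: [0.2, 0.2, -0.3]
width: 0.0199
time: 4.65
ee_pos: [0.5302, 0.3049, 0.0303]
eef_rot: [-0.614, -0.344, 0.621, -0.344]
ft_force: [-0.8, -0.4, -0.1]
width: 0.0198
time: 5.05
ee_pos: [0.5348, 0.3081, 0.0385]
eef_rot: [0.619, 0.343, -0.617, 0.344]
ft_force: [0.3, 0.0, -0.4]
width: 0.0422
time: 5.45
ee_pos: [0.5363, 0.3101, 0.1951]
eef_rot: [0.622, 0.344, -0.614, 0.344]
ft_force: [-0.2, 0.9, -0.2]
width: 0.0458
time: 6.25
ee_pos: [0.5162, 0.0205, 0.187]
eef_rot: [0.346, 0.616, -0.346, 0.617]
ft_force: [0.9, 0.4, -0.2]
width: 0.0455
time: 6.55
ee_pos: [0.5161, 0.0249, 0.1866]
eef_rot: [0.347, 0.616, -0.347, 0.616]
ft_force: [0.8, -0.9, 0.2]
width: 0.0459
[0.51610173 0.0248543  0.18660055] [[0.001, 0.855, 0.518], [-0.0, 0.518, -0.855], [-1.0, 0.0, 0.0]]
[ 4.444e-01 -1.078e-01  1.589e-01 -4.870e-02  3.000e-04 -3.000e-04]
```

```bash
python3 -m pendant '0 -.108 .159 -.049 0 0;.1 -.108 .159 -.049 0 0;.25 -.108 .159 -.049 0 0;.38 -.108 .159 -.049 0 0;.43 -.108 .159 -.049 0 0;.444 -.108 .159 -.049 0 0;.444 -.108 .159 -.049 0 0;.444 -.108 .159 -.049 0 0' .15 15
python3 -m pendant '0 0 0 0 0 0;0 0 0 0 0 0;0 0 0 0 0 0;0 0 0 0 0 0;0 0 0 0 0 0' -1 15
python3 -m pendant '-.05 0 0 0 0 0;-.2 0 0 0 0 0;-.4 0 0 0 0 0;-.48 0 0 0 0 0;-.48 0 0 0 0 0;-.48 0 0 0 0 0'
python3 - <<'E'
from h import *
print(rows([.49,.35,.195]))
print(rows([.49,.35,.04]))
E
```

```text
time: 7.35
ee_pos: [0.5147, -0.0236, 0.0768]
eef_rot: [0.324, 0.628, -0.323, 0.63]
ft_force: [-0.1, -1.3, 0.3]
width: 0.0501
time: 7.85
ee_pos: [0.5137, -0.0239, 0.0754]
eef_rot: [0.323, 0.629, -0.323, 0.629]
ft_force: [-0.2, -0.8, 1.6]
width: 0.02
time: 8.45
ee_pos: [0.5136, -0.0239, 0.1956]
eef_rot: [0.323, 0.629, -0.324, 0.629]
ft_force: [0.6, -0.4, -1.3]
width: 0.0198
[ 0.0015  0.7932 -1.2716  0.      0.      0.    ]
[ 0.6215  0.7931 -1.2721  0.      0.      0.    ]
```

```bash
python3 -m pendant '0 .4 -.64 0 0 0;0 .4 -.64 0 0 0;0 .4 -.64 0 0 0;0 .4 -.64 0 0 0'
python3 -m pendant '0 .4 -.64 0 0 0;0 .4 -.64 0 0 0;0 .4 -.64 0 0 0;0 .4 -.64 0 0 0;.2 .4 -.64 0 0 0;.4 .4 -.64 0 0 0;.6 .4 -.64 0 0 0;.62 .4 -.64 0 0 0'
python3 -m pendant '0 0 0 0 0 0;0 0 0 0 0 0;0 0 0 0 0 0;0 0 0 0 0 0' .05 15
python3 -m pendant '-.2 0 0 0 0 0;-.4 0 0 0 0 0;-.6 0 0 0 0 0;-.8 0 0 0 0 0;-.95 0 0 0 0 0'
python3 -m pendant '0 -.56 .81 0 0 0;0 -.56 .81 0 0 0;0 -.56 .81 0 0 0;0 -.56 .81 0 0 0;0 -.56 .81 0 0 0' 1
python3 -m pendant '0 -.56 .81 0 0 0;0 -.56 .81 0 0 0;0 -.56 .81 0 0 0;0 -.56 .81 0 0 0;0 -.56 .81 0 0 0'
python3 -m pendant '0 -.56 .81 .1 0 0;0 -.56 .81 .2 0 0;0 -.56 .81 .3 0 0;0 -.56 .81 .318 0 0;0 -.56 .81 .318 0 0;0 -.56 .81 .318 0 0;0 -.56 .81 .318 0 0;0 -.56 .81 .318 0 0'
python3 - <<'E'
from h import *
s=r.read_state(); print(s["ee_pos"],s["joint_positions"].round(2),R.from_quat(s["eef_rot"]).as_matrix().round(3).tolist())
a=snap("wrist","w2")[1]; b=snap("top","top1")[1]
cv2.imwrite("pics/v2.png",np.hstack([a[:300],cv2.resize(b[195:295,70:190],(240,300)) ]))
E
```

```text
time: 8.85
ee_pos: [0.5003, 0.1673, 0.1942]
eef_rot: [0.323, 0.63, -0.323, 0.629]
ft_force: [-0.3, 0.1, -0.7]
width: 0.0201
time: 9.65
ee_pos: [0.4862, 0.3495, 0.0331]
eef_rot: [0.319, 0.631, -0.327, 0.627]
ft_force: [0.1, -1.2, -0.8]
width: 0.0198
time: 10.05
ee_pos: [0.4912, 0.3534, 0.0422]
eef_rot: [0.324, 0.628, -0.323, 0.629]
ft_force: [0.6, 0.0, -0.4]
width: 0.042
time: 10.55
ee_pos: [0.4902, 0.3534, 0.2825]
eef_rot: [0.325, 0.628, -0.322, 0.63]
ft_force: [-0.2, 0.0, 0.2]
width: 0.0457
time: 11.05
ee_pos: [0.4939, 0.1044, 0.2788]
eef_rot: [0.324, 0.628, -0.324, 0.63]
ft_force: [0.9, -0.5, 0.5]
width: 0.0772
time: 11.55
ee_pos: [0.4977, -0.1418, 0.2791]
eef_rot: [0.323, 0.628, -0.324, 0.63]
ft_force: [0.9, -0.0, 0.9]
width: 0.0871
time: 12.35
ee_pos: [0.5026, -0.3842, 0.2787]
eef_rot: [0.463, 0.535, -0.462, 0.535]
ft_force: [0.4, 0.8, 0.4]
width: 0.0874
[ 0.50259269 -0.38418503  0.27873356] [ 0.99  0.38 -0.56  1.33  0.2   1.49  0.59] [[0.001, 0.989, 0.145], [-0.0, 0.145, -0.989], [-1.0, 0.001, 0.0]]
```

View pics/v2.png

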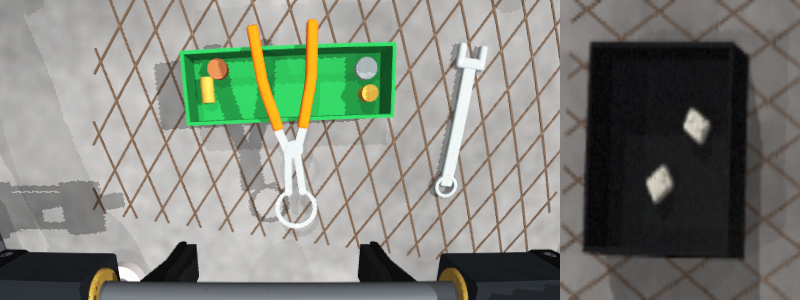

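```bash
cat > pl.py <<'E'
from h import *
c,im,d=load("w2"); P=cloud(c,d); hsv=cv2.cvtColor(im,cv2.COLOR_BGR2HSV)
org=(cv2.inRange(hsv,(5,170,150),(19,255,255))>0)&(P[...,2]>.045); org[:, :235]=0; org[:,330:]=0; org[135:]=0
nn,l,st,ce=cv2.connectedComponentsWithStats(org.astype(np.uint8)); H=[]
for i in range(1,nn):
    if st[i,4]<200: continue
    v,u=np.nonzero(l==i); H.append(onplane(c,np.c_[u,v],.062)[:,:2]); print("handle",st[i].tolist(),np.median(P[v,u,2]).round(4))
roi=np.zeros(d.shape,bool); roi[185:240,265:325]=1
ringm=roi&(P[...,2]>.025)&(P[...,2]<.06)
v,u=np.nonzero(ringm); print("ring",len(v),np.median(P[v,u,2]).round(4))
cs,_=cv2.findContours(ringm.astype(np.uint8),cv2.RETR_EXTERNAL,cv2.CHAIN_APPROX_NONE); k=max(cs,key=len)[:,0]
W=onplane(c,k,.0385)[:,:2]
from scipy.optimize import least_squares
f=lambda p:np.hypot(W[:,0]-p[0],W[:,1]-p[1])-p[2]
s=least_squares(f,[*W.mean(0),.027],loss="soft_l1",f_scale=.0008); print("ring c,r",s.x.round(4),np.abs(s.fun).mean().round(4))
rc=s.x[:2]
# midline: for positions along y(world) of handles
h=rc.copy(); 
A,B=H
for it in range(5):
    mid=[]
    ax=None
    x=(rc-np.r_[A,B].mean(0)); x/=np.linalg.norm(x)
    if it==0: X=x
    y=np.array([-X[1],X[0]])
    for t in np.arange(-.195,-.115,.01):
        ms=[]
        for Q in H:
            q=(Q-rc)@X; m=abs(q-t)<.004; ms.append((Q[m]@y).mean())
        mid.append([t,np.mean(ms),abs(ms[0]-ms[1])])
    mid=np.array(mid); off=(mid[:,1]-rc@y); sl=np.polyfit(mid[:,0],off,1); 
    # rotate so that midline points to ring centre at t=0
    X=X+y*(off/mid[:,0]).mean(); X/=np.linalg.norm(X)
print("heading deg",np.degrees(np.arctan2(X[1],X[0])).round(2)); print(np.c_[mid[:,0],off,mid[:,2]].round(4))
g=rc-X*.148; print("pivot",(rc-X*.073).round(4),"grip",g.round(4))
for Q in H: q=(Q-rc)@X; print("handle extent x rel pivot",(q.min()+.073).round(4),(q.max()+.073).round(4))
E
python3 pl.py
```

```text
handle [298, 20, 12, 108, 324] 0.0634
handle [247, 25, 32, 106, 263] 0.0641
ring 438 0.039
ring c,r [ 0.5305 -0.4231  0.025 ] 0.0022
heading deg -75.14
[[-0.195   0.001   0.0616]
 [-0.185   0.0008  0.0596]
 [-0.175   0.0004  0.0573]
 [-0.165   0.0003  0.0556]
 [-0.155   0.      0.0537]
 [-0.145  -0.0003  0.0497]
 [-0.135  -0.0007  0.0447]
 [-0.125  -0.0009  0.0398]]
pivot [ 0.5117 -0.3526] grip [ 0.4925 -0.2801]
handle extent x rel pivot -0.1367 -0.0263
handle extent x rel pivot -0.1387 -0.0269
```

```bash
sed -i 's/(5,170,150),(19,255,255)/(4,110,110),(24,255,255)/; s/P\[...,2\]>.045)/P[...,2]>.05)/' pl.py
python3 - <<'E'
s=open('pl.py').read()
a=s.index("cs,_="); b=s.index("W=onplane(c,k")
s=s[:a]+'''cs,hi=cv2.findContours(ringm.astype(np.uint8),cv2.RETR_CCOMP,cv2.CHAIN_APPROX_NONE)
for q,hh in zip(cs,hi[0]):
    if len(q)>20: Wq=onplane(c,q[:,0],.0385)[:,:2]; print(len(q),hh[3],cv2.minEnclosingCircle((Wq*1000).astype(np.float32)),(Wq.mean(0)).round(4))
k=max([q for q,hh in zip(cs,hi[0]) if hh[3]>=0],key=len)[:,0]
'''+s[b:]
open('pl.py','w').write(s)
E
python3 pl.py; python3 -c "
import cv2;im=cv2.imread('pics/w2.png');cv2.imwrite('pics/w2c.png',cv2.resize(im[10:240,225:345],None,fx=2.6,fy=2.6,interpolation=cv2.INTER_CUBIC))"
```

```text
handle [297, 20, 21, 108, 1215] 0.0641
handle [247, 24, 36, 107, 1175] 0.0642
ring 438 0.039
174 -1 ((530.0213012695312, -423.25982666015625), 26.971467971801758) [ 0.5309 -0.427 ]
ring c,r [ 0.5102 -0.4107  0.0013] 0.0
heading deg -82.82
[[-0.195  -0.0031  0.0624]
 [-0.185  -0.0032  0.0625]
 [-0.175  -0.0022  0.0602]
 [-0.165  -0.0008  0.0589]
 [-0.155   0.0002  0.0567]
 [-0.145   0.0014  0.0555]
 [-0.135   0.0019  0.0526]
 [-0.125   0.0033  0.048 ]]
pivot [ 0.5011 -0.3383] grip [ 0.4917 -0.2639]
handle extent x rel pivot -0.1247 -0.0133
handle extent x rel pivot -0.1193 -0.0094
```

View pics/w2c.png

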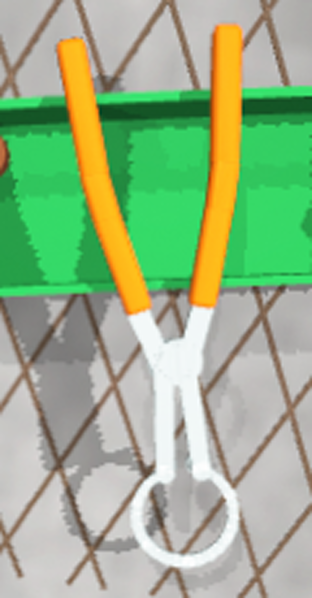

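```bash
sed -i 's/^rc=s.x\[:2\]/rc=np.array([.530,-.4233])/' pl.py; python3 pl.py | tail -12
python3 - <<'E'
from h import *
c,im,d=load("w2"); print("pivot px",onplane(c,[[293.5,148.5]],.060).round(4))
E
```

```text
heading deg -76.9
[[-1.95e-01 -2.00e-04  6.07e-02]
 [-1.85e-01 -1.00e-04  5.91e-02]
 [-1.75e-01  0.00e+00  5.75e-02]
 [-1.65e-01  1.00e-04  5.52e-02]
 [-1.55e-01 -1.00e-04  5.39e-02]
 [-1.45e-01  2.00e-04  4.98e-02]
 [-1.35e-01  0.00e+00  4.47e-02]
 [-1.25e-01  1.00e-04  4.00e-02]]
pivot [ 0.5135 -0.3522] grip [ 0.4965 -0.2792]
handle extent x rel pivot -0.1377 -0.027
handle extent x rel pivot -0.1384 -0.0264
pivot px [[ 0.5151 -0.3477  0.06  ]]
```

```bash
cat >> h.py <<'E'
def q_jaw(deg):
    a=np.deg2rad(deg); y=np.array([np.cos(a),np.sin(a),0]); x=np.array([0,0,-1.]); return R.from_matrix(np.c_[x,y,np.cross(x,y)]).as_quat()
E
python3 -c "
from h import *
print(rows([.496,-.278,.038],q_jaw(13.1)))"
```

```text
[ 9.626e-01  3.510e-02 -4.245e-01 -5.500e-02  5.000e-04 -6.000e-04]
```

```bash
python3 -m pendant '.1 .035 -.425 -.055 0 0;.2 .035 -.425 -.055 0 0;.35 .035 -.425 -.055 0 0;.45 .035 -.425 -.055 0 0;.55 .035 -.425 -.055 0 0;.55 .035 -.425 -.055 0 0;.55 .035 -.425 -.055 0 0' 1
python3 - <<'E'
from h import *
s=r.read_state(); print(s["time"]); print(rows([.496,-.278,.038],q_jaw(13.1)))
E
```

```text
time: 13.15
ee_pos: [0.4957, -0.2787, 0.1413]
eef_rot: [0.44, 0.553, -0.44, 0.554]
ft_force: [-0.0, -0.2, -0.4]
width: 0.087
13.15
[ 4.133e-01  1.800e-03 -2.700e-03 -1.000e-03  3.000e-04 -2.000e-04]
```

```bash
python3 -m pendant '.1 0 0 0 0 0;.2 0 0 0 0 0;.3 0 0 0 0 0;.38 0 0 0 0 0;.413 0 0 0 0 0;.413 0 0 0 0 0;.413 0 0 0 0 0'
python3 -m pendant '0 0 0 0 0 0;0 0 0 0 0 0;0 0 0 0 0 0;0 0 0 0 0 0;0 0 0 0 0 0;0 0 0 0 0 0;0 0 0 0 0 0;0 0 0 0 0 0' -1 42
python3 -m pendant '-.02 0 0 0 0 0;-.06 0 0 0 0 0;-.12 0 0 0 0 0;-.2 0 0 0 0 0;-.3 0 0 0 0 0;-.4 0 0 0 0 0;-.4 0 0 0 0 0;-.4 0 0 0 0 0'
python3 - <<'E'
from h import *
s=r.read_state(); print(s["time"],s["ee_pos"],s["torque"])
a=snap("scene","s2")[1]; b=snap("top","top2")[1]
cv2.imwrite("pics/v3.png",np.hstack([cv2.resize(a[90:240,100:300],(400,300)),cv2.resize(b[180:330,350:550],(400,300))]))
E
```

```text
time: 13.85
ee_pos: [0.4964, -0.2796, 0.0387]
eef_rot: [0.44, 0.552, -0.44, 0.554]
ft_force: [0.6, 0.4, -0.3]
width: 0.0868
time: 14.65
ee_pos: [0.496, -0.2793, 0.0376]
eef_rot: [0.44, 0.553, -0.44, 0.554]
ft_force: [1.6, 0.9, 5.1]
width: 0.032
time: 15.45
ee_pos: [0.4953, -0.2795, 0.1376]
eef_rot: [0.44, 0.553, -0.441, 0.554]
ft_force: [0.4, 0.5, -3.4]
width: 0.0316
15.45 [ 0.49532717 -0.27949955  0.13764766] [ 0.03175667 -0.08279374  0.00089419]
```

View pics/v3.png

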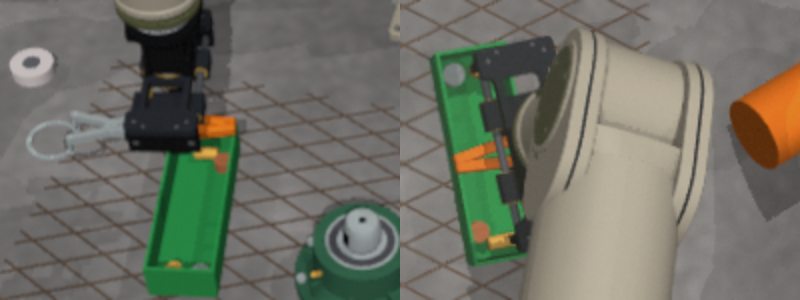

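```bash
cat > m.py <<'E'
from h import *
from scipy.optimize import least_squares
def hole(name,guess=(.541,-.056,.108)):
    c,im,d=load(name); g=cv2.cvtColor(im,cv2.COLOR_BGR2GRAY).astype(float); u,v=proj(c,guess)[0].round().astype(int)
    w=g[v-5:v+6,u-5:u+6]; yy,xx=np.mgrid[v-5:v+6,u-5:u+6]; wt=np.clip(np.percentile(w,50)-25-w,0,None)
    p=[(xx*wt).sum()/wt.sum(),(yy*wt).sum()/wt.sum()]; return onplane(c,p,.108)[0]
def ring(name,guess,rin=.0,rout=.045,dz=.012):
    """guess=expected ring centre; returns ring pixels' fit from depth points and from outline on plane"""
    c,im,d=load(name); P=cloud(c,d); q=P-guess; rr=np.hypot(q[...,0],q[...,1])
    m=(abs(q[...,2])<dz)&(rr<rout)&(rr>rin)
    n,l,st,ce=cv2.connectedComponentsWithStats(m.astype(np.uint8),connectivity=8)
    if n<2: return None
    m=l==1+st[1:,4].argmax(); Q=P[m]; A=np.c_[Q[:,:2]-guess[:2],np.ones(len(Q))]
    return c,im,m,Q
E
python3 - <<'E'
from m import *
for n in ("top0","scene0","w1"): print(n,hole(n).round(4))
s=r.read_state(); T=R.from_quat(s["eef_rot"]).as_matrix(); px=T[:,2]; print("px",px)
g=s["ee_pos"]+px*.1515+np.array([0,0,-.001]); print("guess",g)
c,im,m,Q=ring("s2",g,rout=.036); print(len(Q),np.median(Q[:,2]),Q.min(0),Q.max(0))
v,u=np.nonzero(m); print(u.min(),u.max(),v.min(),v.max())
W=onplane(c,np.c_[u,v],g[2]); L=(W-g)[:,:2]@np.c_[px[:2],[-px[1],px[0]]]
for a,b in sorted(set(map(tuple,(L*1000/3).round().astype(int)))): pass
G=np.full((26,26),'.'); 
for a,b in (L*1000/3).round().astype(int): G[np.clip(12-a,0,25),np.clip(12-b,0,25)]='#'
print("\n".join("".join(x) for x in G))
# depth-z by position along px (level check)
t=(Q-g)@px; y=(Q-g)@np.array([-px[1],px[0],0]); A=np.c_[t,y,np.ones(len(t))]; print(np.linalg.lstsq(A,Q[:,2]-g[2],rcond=None)[0])
E
```

```text
top0 [ 0.5425 -0.0546  0.108 ]
scene0 [ 0.5385 -0.0566  0.108 ]
w1 [ 0.5405 -0.0574  0.108 ]
px [ 2.24282755e-01 -9.74523721e-01 -8.73604744e-04]
guess [ 0.5286058  -0.42671154  0.13503995]
160 0.13979690578936654 [ 0.49976806 -0.45443346  0.13532819] [ 0.56125241 -0.39285132  0.14699717]
113 139 150 169
..........................
..........................
.............#............
........#.########........
......###.##########......
.....####....#..####......
....####..........###.....
....###...........####....
...###.............###....
...##...............###...
..###...............##.#..
..###................#.#..
..###................#.#..
..###................#.#..
..###................#.#..
..###...............##.#..
...##...............##....
...###.............###....
..###.##...........##.....
......####.......####.....
......###........####.....
.......###.......###......
......#.#........#........
..........................
..........................
..........................
[-0.01238266 -0.00352203  0.00487399]
```

```bash
python3 -m pendant '-.03 .02 -.08 0 0 0;-.05 .05 -.19 0 0 0;-.05 .08 -.31 0 0 0;-.05 .11 -.43 0 0 0;-.05 .145 -.55 0 0 0;-.05 .175 -.67 0 0 0;-.05 .203 -.79 0 0 0;-.05 .24 -.91 0 0 0'
python3 -m pendant '0 .03 -.12 0 0 0;0 .06 -.24 0 0 0;0 .09 -.34 0 0 0;0 .115 -.43 0 0 0;0 .13 -.49 0 0 0;0 .136 -.526 0 0 0;0 .136 -.526 0 0 0;0 .136 -.526 0 0 0'
python3 - <<'E'
from m import *
s=r.read_state(); T=R.from_quat(s["eef_rot"]).as_matrix(); px=T[:,2]; print(s["time"],s["ee_pos"],s["ft_force"],s["width"],T.round(3).tolist())
np.savez("pics/st3.npz",p=s["ee_pos"],T=T)
a=snap("scene","s3")[1]; b=snap("top","t3")[1]; w=snap("wrist","w3")[1]
g=s["ee_pos"]+px*.1515
u,v=proj(cal("scene"),g)[0].astype(int); u2,v2=proj(cal("top"),g)[0].astype(int); print(u,v,u2,v2,rows([.5065,.0914,.15],None))
cv2.imwrite("pics/v4.png",np.hstack([cv2.resize(a[v-50:v+50,u-65:u+65],(390,300)),cv2.resize(b[v2-50:v2+50,u2-65:u2+65],(390,300))]))
E
```

```text
time: 16.35
ee_pos: [0.5018, -0.0422, 0.149]
eef_rot: [0.44, 0.554, -0.441, 0.553]
ft_force: [0.1, -0.5, -2.3]
width: 0.0319
time: 17.15
ee_pos: [0.5062, 0.091, 0.1492]
eef_rot: [0.44, 0.553, -0.441, 0.553]
ft_force: [0.1, -1.0, -2.7]
width: 0.0315
17.15 [0.50615816 0.09099755 0.14921722] [ 0.09282771 -0.98657669 -2.68825708] 0.0314749638903303 [[-0.001, 0.975, 0.224], [-0.001, 0.224, -0.975], [-1.0, -0.001, 0.0]]
280 187 296 231 [-0.0023  0.0008 -0.0034  0.      0.      0.    ]
```

View pics/v4.png

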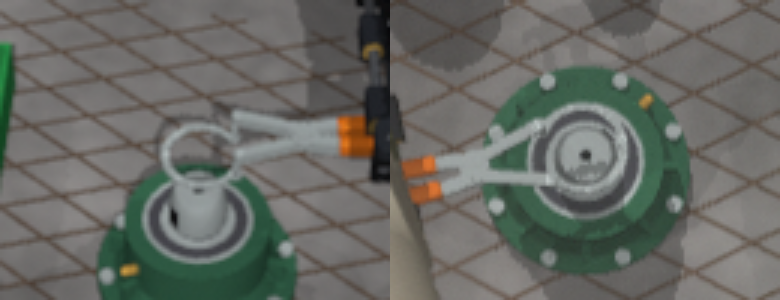

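```bash
cat >> m.py <<'E'
def ringfit(name,g,px,zr,bias,zmin,rout=.036):
    """annulus mask from depth; circle fit on plane zr, returned bias-corrected in world"""
    c,im,d=load(name); P=cloud(c,d); q=P-g; m=(P[...,2]>zmin)&(P[...,2]<g[2]+.012)&(np.hypot(q[...,0],q[...,1])<rout)
    v,u=np.nonzero(m); W=onplane(c,np.c_[u,v],zr)[:,:2]; t=(W-g[:2])@px[:2]; W=W[t>-.016]
    f=lambda p:np.hypot(W[:,0]-p[0],W[:,1]-p[1])-p[2]
    s=least_squares(f,[*g[:2],.027],loss="soft_l1",f_scale=.001)
    return s.x[:2]-bias[:2],s.x[2],np.abs(s.fun).mean(),len(W),np.median(P[m][:,2])
E
python3 - <<'E'
from m import *
st=np.load("pics/st3.npz"); px=st["T"][:,2]; g=st["p"]+px*.1515-[0,0,.001]; print("g",g)
ref=np.array([.5405,-.0562,.108]); 
for n,n0 in (("t3","top0"),("s3","scene0")):
    h=hole(n); h0=hole(n0); print(n,"hole",h.round(4),h0.round(4)); b=h0-ref
    for z in (.146,.148,.150,.152):
        a=ringfit(n,g,px,z,b,.132); print(z,"off from shaft mm",((a[0]-ref[:2])*1000).round(2),"r",round(a[1],4),a[2].round(4),a[3],a[4].round(4))
E
```

```text
g [ 0.54009474 -0.05665256  0.14827545]
t3 hole [ 0.5407 -0.055   0.108 ] [ 0.5425 -0.0546  0.108 ]
0.146 off from shaft mm [0.43 2.89] r 0.0282 0.0014 152 0.1506
0.148 off from shaft mm [0.2 2.9] r 0.0281 0.0014 152 0.1506
0.15 off from shaft mm [-0.04  2.82] r 0.028 0.0014 151 0.1506
0.152 off from shaft mm [-0.28  2.82] r 0.0279 0.0014 151 0.1506
s3 hole [ 0.5334 -0.0556  0.108 ] [ 0.5385 -0.0566  0.108 ]
0.146 off from shaft mm [1.73 2.76] r 0.0281 0.0018 126 0.15
0.148 off from shaft mm [3.42 3.12] r 0.028 0.0018 126 0.15
0.15 off from shaft mm [5.1  3.49] r 0.0279 0.0017 126 0.15
0.152 off from shaft mm [6.78 3.85] r 0.0279 0.0017 126 0.15
```

Run:
```python
from m import *
G=np.array([.5405,-.0562,.108])
for n in ("top0","top1","top2","t3","scene0","s2","s3","w1"):
    c,im,d=load(n); P=cloud(c,d); out=[]
    q=P-G; m=(np.hypot(q[...,0],q[...,1])<.03)&(P[...,2]>.104)&(P[...,2]<.113)
    v,u=np.nonzero(m); W=onplane(c,np.c_[u,v],.108)
    g=cv2.cvtColor(im,cv2.COLOR_BGR2GRAY); uu,vv=proj(c,G)[0].round().astype(int)
    mec=cv2.minEnclosingCircle((W[:,:2]*1000).astype(np.float32)) if len(v)>5 else None
    print(n,"hole",hole(n).round(4),"disc",len(v),W.mean(0).round(4)[:2],mec, "px",(uu,vv))
    if n in("top1","s2","t3"): print(g[vv-6:vv+7,uu-7:uu+8])
```

```text
top0 hole [ 0.5425 -0.0546  0.108 ] disc 275 [ 0.5412 -0.0545] ((541.6649169921875, -54.362178802490234), 20.789432525634766) px (np.int64(297), np.int64(233))
top1 hole [ 0.5425 -0.0547  0.108 ] disc 276 [ 0.5411 -0.0544] ((540.9903564453125, -54.91960525512695), 21.401012420654297) px (np.int64(297), np.int64(233))
[[172 174 172 175 174 174 171 173 172 172 170 174 156 122  84]
 [175 176 176 171 172 171 172 174 174 171 172 171 173 157 105]
 [173 173 176 174 173 172 172 174 173 172 172 171 170 172 115]
 [170 171 174 173 173 157 149 161 172 175 172 173 171 172 131]
 [169 169 172 172 154  99  70 117 168 173 173 171 173 173 149]
 [173 169 171 171  99  52  51  47 164 172 172 172 179 180 163]
 [172 172 171 170 123  66  50  71 166 172 174 172 181 179 157]
 [170 171 172 170 150 119 112 130 169 174 173 171 173 179 138]
 [171 170 171 171 172 170 171 172 172 174 173 173 173 179 122]
 [172 171 170 173 172 171 169 172 172 173 174 174 173 170 104]
 [172 172 171 170 169 171 171 170 173 173 173 173 170 131  98]
 [160 172 170 170 169 171 171 169 169 170 173 163 140 105  87]
 [125 155 167 170 170 170
[... 1922 characters left out ...]
 164]
 [139 162 164 164 166 166 147 123 125 140 158 164 163 162 163]
 [133 159 165 164 165 166 166 166 167 167 167 166 164 163 162]
 [127 149 162 164 164 166 167 167 166 168 168 167 166 164 157]
 [116 129 151 163 164 164 167 167 166 167 167 168 167 162 150]
 [116 126 141 154 160 161 164 166 166 166 165 165 163 155 145]
 [107 124 135 144 150 156 159 163 165 165 163 161 157 149 142]]
s3 hole [ 0.5334 -0.0556  0.108 ] disc 157 [ 0.5468 -0.0553] ((545.9395751953125, -55.33235168457031), 21.898509979248047) px (np.int64(280), np.int64(200))
w1 hole [ 0.5405 -0.0574  0.108 ] disc 1468 [ 0.5413 -0.0548] ((541.4034423828125, -54.755435943603516), 19.951019287109375) px (np.int64(293), np.int64(218))
```

```bash
cat >> m.py <<'E'
def prof(name,cen,z,rs,phis):
    c,im,d=load(name); g=cv2.cvtColor(im,cv2.COLOR_BGR2GRAY).astype(np.float32); out=[]
    for a in phis:
        a=np.deg2rad(a); p=proj(c,np.c_[cen[0]+rs*np.cos(a),cen[1]+rs*np.sin(a),np.full(len(rs),z)]).astype(np.float32)
        out.append(cv2.remap(g,p[None,:,0],p[None,:,1],cv2.INTER_LINEAR)[0])
    return np.array(out)
E
python3 - <<'E'
from m import *
np.set_printoptions(linewidth=200)
rs=np.arange(12,30,1)/1000
for n,cen in (("top1",(.5425,-.0547)),("s2",(.5405,-.0562)),("w1",(.5405,-.0562))):
    print(n); pr=prof(n,cen,.108,rs,range(0,360,30))
    print("      ",(rs*1000).astype(int))
    for a,p in zip(range(0,360,30),pr): print(a,p.astype(int))
E
```

```text
top1
       [12 13 14 15 16 17 18 19 20 21 22 23 24 25 26 27 28 29]
0 [171 172 172 170 166 157 148 141 138 152 162 148 135 115  96  91  87  85]
30 [173 174 173 173 170 162 152 146 146 154 164 163 145 120 103  90  85  85]
60 [172 172 173 171 169 162 148 134 133 140 153 164 171 155 131 108  93  83]
90 [172 171 170 168 167 158 143 132 125 128 147 162 169 174 171 166 128  92]
120 [170 170 171 171 172 156 134 113 106 104 111 128 149 166 177 175 172 155]
150 [170 170 169 168 166 154 136 116 106  99  98 100 104 115 125 131 131 129]
180 [170 170 170 166 161 146 129 115 101  93  90  94 103 115 128 137 138 136]
210 [171 170 169 168 164 151 131 112  99  91  92  96 108 125 138 141 141 136]
240 [173 173 173 173 167 156 134 112  95  92  93 101 110 116 117 117 117 113]
270 [176 179 179 179 171 162 136 104  99 103 118 144 157 160 154 133 114  96]
300 [172 171 170 170 169 164 143 118 100 100 103 121 140 134 112  91  85  80]
330 [171 171 171 172 171 162 147 132 121 119 128 137 124 111  98  89  83  84]
s2
       [12 13 14 15 16 17 18 19 20 21 22 23 24 25 26 27 28 29]
0 [167 166 164 163 161 159 157 155 
[... 1192 characters left out ...]
90 [245 244 243 243 241 227 209 198 188 180 174 167 157 149 158 207 240 244]
120 [245 245 245 246 243 215 168 158 153 146 143 157 168 170 192 222 223 183]
150 [244 245 246 246 244 230 160 134 134 180 215 202 147  94  85  85  86  87]
180 [245 244 244 244 244 236 176 117  98  85  84  85  84  84  84  90 132 197]
210 [244 244 243 244 243 241 214 139  92  87  85  84  85 112 186 208 206 165]
240 [245 245 245 246 246 246 236 178 123 121 120 121 150 228 247 245 220 157]
270 [246 246 246 245 245 245 237 191 124 107 109 114 118 160 228 246 246 220]
300 [245 245 245 245 244 246 243 204 147 118 109 108 108 108 108 108 156 225]
330 [246 246 246 245 245 246 242 217 191 149  95 159 176 120 107 107 107 106]
```

```bash
python3 -m pendant '.03 -.0044 .01 0 0 0;.06 -.0044 .01 0 0 0;.09 -.0044 .01 0 0 0;.1 -.0044 .01 0 0 0;.1 -.0044 .01 0 0 0;.1 -.0044 .01 0 0 0'
cat >> m.py <<'E'
SH={"t":np.array([.5422,-.0547]),"s":np.array([.5400,-.0559])}
def rel(k,tag):
    s=r.read_state(); T=R.from_quat(s["eef_rot"]).as_matrix(); px=T[:,2]; print("t",s["time"],"ee",s["ee_pos"].round(4),"F",s["ft_force"].round(1),"w",s["width"].round(4))
    for nm,n in (("top","t"),("scene","s")): snap(nm,n+tag)
    for n in "ts":
        g=np.r_[SH[n],s["ee_pos"][2]-.001]
        c,im,d=load(n+tag); P=cloud(c,d)
        for zr in (g[2]-.002,g[2],g[2]+.002):
            q=onplane(c,np.c_[[x.ravel() for x in np.meshgrid(range(560),range(420))]].T,zr)[:,:2].reshape(420,560,2)-g[:2]
            m=(P[...,2]>g[2]-k)&(P[...,2]<g[2]+.012)&(np.hypot(q[...,0],q[...,1])<.036)&(np.hypot(q[...,0],q[...,1])>.0205)
            Q=q[m]; res=[]
            for tmin in (-.012,0.):
                W=Q[Q@px[:2]>tmin]
                f=lambda p:np.hypot(W[:,0]-p[0],W[:,1]-p[1])-(p[2] if len(p)>2 else .0275)
                for p0 in ([0,0,.0275],[0,0]):
                    o=least_squares(f,p0,loss="soft_l1",f_scale=.001); res.append((o.x*1000).round(1).tolist())
            print(n,round(zr,4),len(Q),np.median(P[m][:,2]).round(4),res)
    return px
E
python3 - <<'E'
from m import *
rel(.009,"4")
c,a,_=load("t4"); c2,b,_=load("s4")
cv2.imwrite("pics/v5.png",np.hstack([cv2.resize(a[208:258,268:328],(390,325),interpolation=cv2.INTER_CUBIC),cv2.resize(b[175:235,245:317],(390,325),interpolation=cv2.INTER_CUBIC)]))
E
```

```text
time: 17.9
ee_pos: [0.506, 0.0891, 0.1246]
eef_rot: [0.44, 0.553, -0.44, 0.553]
ft_force: [-0.0, -0.0, -1.4]
width: 0.0316Traceback (most recent call last):
  File "<stdin>", line 2, in <module>
  File "m.py", line 30, in rel
    s=r.read_state(); T=R.from_quat(s["eef_rot"]).as_matrix(); px=T[:,2]; print("t",s["time"],"ee",s["ee_pos"].round(4),"F",s["ft_force"].round(1),"w",s["width"].round(4))
                                                                                                                                                       ^^^^^^^^^^^^^^^^
AttributeError: 'float' object has no attribute 'round'
```

```bash
sed -i 's/s\["width"\].round(4)/round(s["width"],4)/' m.py
python3 - <<'E'
from m import *
rel(.009,"4")
c,a,_=load("t4"); c2,b,_=load("s4")
cv2.imwrite("pics/v5.png",np.hstack([cv2.resize(a[208:258,268:328],(390,325),interpolation=cv2.INTER_CUBIC),cv2.resize(b[175:235,245:317],(390,325),interpolation=cv2.INTER_CUBIC)]))
E
```

```text
t 17.9 ee [0.506  0.0891 0.1246] F [-0.  -0.  -1.4] w 0.0316
t 0.1216 184 0.1254 [[0.5, 1.3, 28.2], [0.7, 0.6], [0.5, 1.8, 28.5], [0.8, 0.5]]
t 0.1236 184 0.1254 [[0.3, 1.3, 28.1], [0.5, 0.7], [0.2, 1.8, 28.5], [0.5, 0.6]]
t 0.1256 184 0.1254 [[0.1, 1.3, 28.1], [0.2, 0.7], [-0.0, 1.8, 28.4], [0.3, 0.7]]
s 0.1216 169 0.1258 [[0.3, 1.0, 28.3], [0.5, 0.2], [0.1, 1.7, 28.8], [0.5, 0.1]]
s 0.1236 169 0.1258 [[1.9, 1.4, 28.2], [2.1, 0.6], [1.8, 2.1, 28.7], [2.2, 0.6]]
s 0.1256 166 0.1258 [[3.5, 1.8, 28.2], [3.7, 1.0], [3.3, 2.6, 28.8], [3.7, 1.0]]
```

View pics/v5.png

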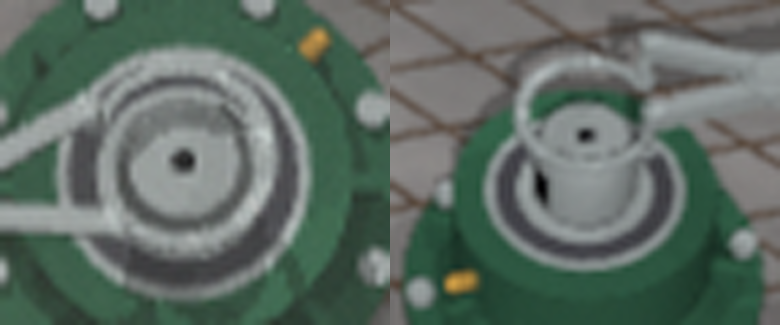

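Run:
```python
from m import *
np.set_printoptions(linewidth=220)
for n,z in (("t",.1240),("s",.1220)):
    c,im,d=load(n+"4"); P=cloud(c,d)
    cen=SH[n]; rs=np.arange(18,36,1)/1000
    # depth-based height and intensity sampled on rays at the ring plane
    print(n); 
    for a in range(-165,105,15):
        p=proj(c,np.c_[cen[0]+rs*np.cos(np.deg2rad(a)),cen[1]+rs*np.sin(np.deg2rad(a)),np.full(len(rs),z)]).astype(np.float32)
        h=cv2.remap(P[...,2].astype(np.float32),p[None,:,0],p[None,:,1],cv2.INTER_NEAREST)[0]
        w=rs[h>.115]*1000
        print(a,(h*1000).astype(int),"mid %.1f"%w.mean() if len(w) else "")
```

```text
t
-165 [106 106 108 108 107 104  96  96 122 122 121 121  72  73  73  73  69  69] mid 27.5
-150 [109 106 109 109 102 102 123 123 126 126 126 126 126  75  75  73  73  73] mid 27.0
-135 [108 108 107 107 107 124 124 124 127 127 127  72  72  72  74  74  74  73] mid 25.5
-120 [110 105 103 101 101 101 123 123 124 124 122 122 122  71  73  69  69  69] mid 27.0
-105 [111 101 101  94  99 122 122 128 128 128 126 126  70  70  71  71  73  73] mid 26.0
-90 [108 108 102 102  75  75  75 124 124 128 128 127 127  81  81  71  71  76] mid 27.5
-75 [109 100 100  73  73 123 123 124 124 124 124 124  77  77  71  71  74  74] mid 26.0
-60 [106 101 101  72  78 122 122 122 122 128 128 128  74  75  75  79  79  74] mid 26.0
-45 [104 101  76  76  75  74  74 125 125 125 126 126 126  74  74  74  74  74] mid 27.5
-30 [103  73  72  72  72  73  73 125 125 123 126 126 127  73  69  69  69  68] mid 27.5
-15 [ 68  68  75  75  70  70  70 123 123 126 127 123 123  72  72  75  75  75] mid 27.5
0 [101 101  77  77  76  76  76  76 127 127 123 123 127 127  74  74  69  69] mid 28.5
15 [ 95  95  77  74  71  71  74  74  74 125 125 124
[... 1321 characters left out ...]
71] mid 26.5
-15 [108 111 111 111 111 111 109 109 124 124 124 127 127 127 105 101 101 101] mid 28.5
0 [109 109 112 112 112 109 109 109 125 125 125 127 127 127 107 107 107 103] mid 28.5
15 [105 105 109 109 109 109 109 109 126 126 126 126 126 125 125 125 104 104] mid 29.5
30 [108 108 108 109 109 112 106 106 106 124 124 124 123 125 125 105 105 105] mid 29.5
45 [108 108 109 110 110 109 109 107 107 123 123 123 124 124 124 102  99  99] mid 29.5
60 [109 108 107 107 109 109 109 128 128 128 126 123 123 123 123 121 124 124] mid 30.0
75 [107 107 107  73  73  73  73  73 134 134 134 130 130 125 125  73  73  76] mid 29.0
90 [ 75  75  75  75  74 144 144 144 143 143 142 142 140 140 140 140 140  72] mid 28.5
```

```bash
python3 -m pendant '0 -.0032 .0034 0 0 0;.02 -.0032 .0034 0 0 0;.04 -.0032 .0034 0 0 0;.06 -.0032 .0034 0 0 0;.08 -.0032 .0034 0 0 0;.09 -.0032 .0034 0 0 0;.09 -.0032 .0034 0 0 0'
python3 - <<'E'
from m import *
for _ in range(1): rel(.012,"5")
s=r.read_state(); print(s["torque"])
E
```

```text
time: 18.7
ee_pos: [0.505, 0.088, 0.1015]
eef_rot: [0.44, 0.553, -0.44, 0.553]
ft_force: [0.4, -0.3, -2.7]
width: 0.0316
t 18.7 ee [0.505  0.088  0.1015] F [ 0.4 -0.3 -2.7] w 0.0316
t 0.0985 234 0.1022 [[-0.0, -0.4, 27.0], [-0.1, 0.1], [-0.1, 0.1, 27.4], [-0.1, 0.3]]
t 0.1005 234 0.1022 [[-0.2, -0.3, 27.0], [-0.3, 0.2], [-0.2, -0.3, 27.0], [-0.3, 0.3]]
t 0.1025 235 0.1022 [[-0.3, -0.3, 26.9], [-0.4, 0.3], [-0.3, -0.3, 26.9], [-0.5, 0.5]]
s 0.0985 219 0.1026 [[-0.8, -1.0, 26.9], [-0.9, -0.4], [-1.0, -0.6, 27.2], [-1.0, -0.3]]
s 0.1005 222 0.1024 [[0.0, -0.7, 26.9], [-0.2, -0.1], [-0.0, -0.5, 27.0], [-0.2, 0.1]]
s 0.1025 223 0.1024 [[1.2, -0.5, 26.9], [0.9, 0.2], [1.0, 0.0, 27.2], [0.9, 0.4]]
[ 0.0334365  -0.1227871   0.01707277]
```

```bash
python3 -m pendant '.01 0 0 0 0 0;.02 0 0 0 0 0;.03 0 0 0 0 0;.04 0 0 0 0 0;.05 0 0 0 0 0;.06 0 0 0 0 0;.06 0 0 0 0 0;.06 0 0 0 0 0'
python3 - <<'E'
from m import *
rel(.006,"6")
s=r.read_state(); print(s["torque"])
E
```

```text
time: 19.6
ee_pos: [0.5053, 0.088, 0.087]
eef_rot: [0.44, 0.553, -0.44, 0.553]
ft_force: [-0.1, 0.5, -2.3]
width: 0.0317
t 19.6 ee [0.5053 0.088  0.087 ] F [-0.1  0.5 -2.3] w 0.0317
t 0.084 187 0.0886 [[0.3, -0.6, 27.4], [0.3, -0.5], [0.1, -0.1, 27.8], [0.2, -0.5]]
t 0.086 187 0.0886 [[0.0, -0.5, 27.4], [0.0, -0.4], [-0.2, -0.2, 27.7], [-0.1, -0.4]]
t 0.088 187 0.0886 [[-0.2, -0.5, 27.4], [-0.2, -0.4], [-0.4, -0.2, 27.6], [-0.3, -0.3]]
s 0.084 156 0.0876 [[-2.0, -0.8, 28.0], [-1.4, -1.3], [-3.0, 0.9, 29.7], [-1.5, -1.2]]
s 0.086 170 0.0879 [[-0.3, -1.3, 27.2], [-0.6, -1.1], [-1.3, 0.1, 28.6], [-0.5, -0.9]]
s 0.088 176 0.088 [[0.9, -0.9, 27.1], [0.6, -0.6], [-0.2, 0.6, 28.6], [0.7, -0.4]]
[ 0.09027806 -0.10648616  0.01631533]
```

```bash
python3 -m pendant '.008 0 0 0 0 0;.016 0 0 0 0 0;.024 0 0 0 0 0;.032 0 0 0 0 0;.038 0 0 0 0 0;.038 0 0 0 0 0;.038 0 0 0 0 0'
python3 -m pendant '.004 0 0 0 0 0;.004 0 0 0 0 0;.008 0 0 0 0 0;.008 0 0 0 0 0;.008 0 0 0 0 0'
python3 -m pendant '.002 0 0 0 0 0;.004 0 0 0 0 0;.004 0 0 0 0 0;.004 0 0 0 0 0'
```

```text
time: 20.4
ee_pos: [0.5053, 0.088, 0.0776]
eef_rot: [0.44, 0.553, -0.44, 0.553]
ft_force: [0.4, -0.2, -1.8]
width: 0.0317
time: 20.9
ee_pos: [0.5053, 0.0879, 0.0755]
eef_rot: [0.44, 0.553, -0.44, 0.553]
ft_force: [0.7, 0.2, -2.2]
width: 0.0317
time: 21.3
ee_pos: [0.5053, 0.088, 0.0746]
eef_rot: [0.44, 0.553, -0.44, 0.553]
ft_force: [-0.5, 0.2, -2.2]
width: 0.0316
```

```bash
python3 -m pendant '.002 0 0 0 0 0;.003 0 0 0 0 0;.003 0 0 0 0 0;.003 0 0 0 0 0'
python3 -m pendant '.002 0 0 0 0 0;.003 0 0 0 0 0;.003 0 0 0 0 0;.003 0 0 0 0 0'
python3 -c "
from h import *
for i in range(4): s=r.read_state(); print(s['ft_force'],s['torque'],s['ee_pos'])"
```

```text
time: 21.7
ee_pos: [0.5054, 0.088, 0.0738]
eef_rot: [0.44, 0.553, -0.44, 0.553]
ft_force: [-0.0, 0.7, -2.0]
width: 0.0314
time: 22.1
ee_pos: [0.5054, 0.0881, 0.0731]
eef_rot: [0.44, 0.553, -0.44, 0.553]
ft_force: [-1.4, 1.0, -0.2]
width: 0.0316
[-1.41590101  1.00160395 -0.24975589] [ 0.13138007 -0.040653   -0.06458222] [0.50535532 0.08808307 0.0730975 ]
[-1.41590101  1.00160395 -0.24975589] [ 0.13138007 -0.040653   -0.06458222] [0.50535532 0.08808307 0.0730975 ]
[-1.41590101  1.00160395 -0.24975589] [ 0.13138007 -0.040653   -0.06458222] [0.50535532 0.08808307 0.0730975 ]
[-1.41590101  1.00160395 -0.24975589] [ 0.13138007 -0.040653   -0.06458222] [0.50535532 0.08808307 0.0730975 ]
```

```bash
python3 -m pendant '0 0 0 0 0 0;0 0 0 0 0 0'
python3 -m pendant '.001 0 0 0 0 0;.0015 0 0 0 0 0;.0015 0 0 0 0 0'
python3 -m pendant '.0015 0 0 0 0 0'
python3 - <<'E'
from m import *
s=r.read_state(); print(s["torque"],s["ft_force"])
rel(.0,"7") if 0 else None
c,a,d1=snap("top","t7"); c2,b,d2=snap("scene","s7")
s=r.read_state(); print(s["torque"],s["ft_force"],s["ee_pos"])
cv2.imwrite("pics/v6.png",np.hstack([cv2.resize(a[208:258,268:328],(390,325),interpolation=cv2.INTER_CUBIC),cv2.resize(b[170:230,245:317],(390,325),interpolation=cv2.INTER_CUBIC)]))
E
```

```text
time: 22.3
ee_pos: [0.5053, 0.088, 0.0731]
eef_rot: [0.44, 0.553, -0.44, 0.553]
ft_force: [-0.4, 0.8, -1.6]
width: 0.0317
time: 22.6
ee_pos: [0.5053, 0.088, 0.0727]
eef_rot: [0.44, 0.553, -0.44, 0.553]
ft_force: [-0.3, 1.3, -0.2]
width: 0.0314
time: 22.7
ee_pos: [0.5054, 0.088, 0.0724]
eef_rot: [0.44, 0.553, -0.44, 0.553]
ft_force: [-0.4, 1.4, -0.7]
width: 0.0318
[ 0.07182813 -0.11623594 -0.04175887] [-0.35446561  1.43683957 -0.71440436]
[ 0.11272842 -0.04944821 -0.00269263] [-0.46407266  2.47042925  0.49698623] [0.50532643 0.08801435 0.07227987]
```

View pics/v6.png

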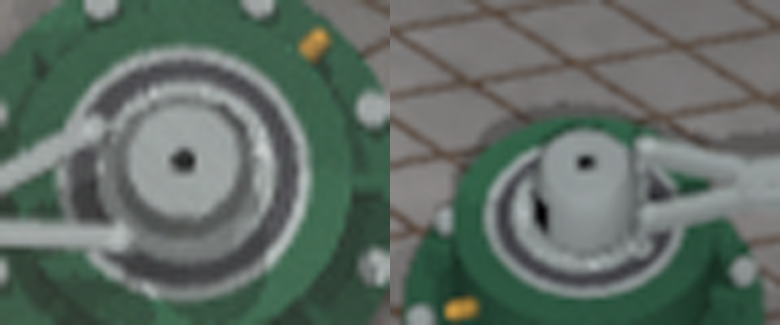

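```bash
python3 -m pendant '0 .0004 -.001 0 0 0;0 .0004 -.002 0 0 0;0 .0004 -.002 0 0 0'
for i in 1 2 3 4; do python3 -m pendant '0 0 0 0 0 0' | sed -n 2p\;4,5p; done
python3 - <<'E'
from m import *
np.set_printoptions(linewidth=220)
snap("top","t8"); snap("scene","s8")
for n,z in (("t",.0735),("s",.0735)):
    rs=np.arange(18,36,1)/1000; pr=prof(n+"8",SH[n],z,rs,range(-180,105,15)); print(n)
    for a,p in zip(range(-180,105,15),pr): print(a,p.astype(int))
c,im,d=load("s8"); P=cloud(c,d); px=np.array([.224,-.975])
q=P[...,:2]-[.5065,.088]; t=q@px; w=q@np.array([.975,.224]); 
m=(t>.05)&(t<.125)&(abs(w)<.03)&(P[...,2]>.08)&(P[...,2]<.115)
A=np.c_[t[m],w[m],np.ones(m.sum())]; o=np.linalg.lstsq(A,P[m][:,2],rcond=None)[0]; print("pliers plane slopes",o[:2].round(3),m.sum(),np.median(P[m][:,2]))
E
```

```text
time: 23.1
ee_pos: [0.5053, 0.0881, 0.0722]
eef_rot: [0.44, 0.553, -0.441, 0.553]
ft_force: [-0.4, -0.9, -0.4]
width: 0.0315
ee_pos: [0.5054, 0.0881, 0.0723]
ft_force: [-0.2, -1.0, -0.3]
width: 0.0315
ee_pos: [0.5054, 0.0882, 0.0723]
ft_force: [0.3, -1.1, -0.8]
width: 0.0316
ee_pos: [0.5054, 0.0883, 0.0723]
ft_force: [0.2, -1.1, -0.8]
width: 0.0317
ee_pos: [0.5053, 0.0884, 0.0723]
ft_force: [0.1, -1.4, -0.3]
width: 0.0317
t
-180 [ 88  87  92  97 107 120 123 122 120 117 112 101  91  78  65  67  69  71]
-165 [ 92  88  87  93 101 111 120 121 121 119 116 109  96  84  76  69  68  68]
-150 [ 91  89  92  98 106 113 119 119 119 119 116 117 106  88  71  69  68  70]
-135 [ 94  91  90  95 105 117 124 130 135 136 133 129 110  89  72  68  68  68]
-120 [ 99  94  92  93 100 108 114 119 125 132 139 135 115  89  82  83  85  85]
-105 [109  96  93  92  98 105 113 120 132 148 157 149 138 110  85  82  85  85]
-90 [121 108  95  97 100 116 136 152 162 168 165 158 132 105  93  81  79  79]
-75 [147 136 116 102 107 113 138 163 177 185 182 168 146 116  88  82  77  78]
-60 [158 148 134 119 108  98 114 135 150 1
[... 1649 characters left out ...]
114  95  82  74  69  70]
-15 [124 121 123 125 130 137 142 146 147 144 139 131 116 100  83  76  70  67]
0 [129 128 128 133 139 145 148 150 151 144 137 128 114  99  84  78  72  69]
15 [126 122 121 122 124 130 143 154 155 153 150 135 116  98  87  77  68  74]
30 [124 122 120 124 131 139 144 147 149 145 136 127 114  99  82  73  70  67]
45 [120 115 113 115 118 124 132 138 142 140 135 126 113  94  80  67  67  69]
60 [120 116 113 114 117 120 122 132 138 142 137 127 116 110 105 101  90  80]
75 [116 115 116 115 116 119 121 123 126 128 127 121 118 109 100  89  81  70]
90 [114 107 101  97  96  98 109 118 124 129 129 126 122 120 117 115 112 105]
pliers plane slopes [-0.011 -0.019] 352 0.09754117216401179
```

Run:
```python
from bench import r, close_job
s=r.read_state(); print(s["time"],s["ee_pos"],s["ft_force"],s["width"])
print(close_job())
```

```text
23.6 [0.50527944 0.0884852  0.07228251] [ 1.23531539 -1.19526478 -0.51400295] 0.03160046667612214
the job is handed in; nothing more can be done
None
```

I handed the job in at 23.6 s. Both limescale lumps are in the black tub (seen in the top camera). The circlip is spread around the shaft, resting lightly on the bearing, with the pliers still held squeezed.

**Last checks:**
- **Squeeze:** the finger opening is 31.6 mm, so the handles are at the stop. The grip is set to 42 N.
- **Centring:** the ring's outer edge sits about 30 mm from the shaft axis nearly all round, in both the top and scene views.
- **Contact:** the vertical force changed from about -2.3 N hanging free to -0.5 N, so the ring rests on the bearing with roughly 2 N. Side forces are about 1 N, and one reading was up to 2.5 N sideways before I moved the ring back 0.5 mm.
- **Level:** the pliers measured within about 1° of level.

**Where the measurements disagreed:**
- The cameras differed by about 2 mm on the shaft's position, so I aligned the ring to the shaft as seen in each picture.
- The scene camera put the ring up to 3 mm farther out in x than the top camera, depending on the assumed height. I trusted the top camera more, and the ring went down without jamming.

I never touched the float valve, spanner or grease tin, but I did not check them in a last picture.

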